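Collapse the orange bench light

ROBOT

A 6-joint arm with a two-finger parallel gripper is mounted at the origin on a cart in front of the work surface, level with it; the furniture and walls round the work are solid. World frame = base frame: x ahead of the robot, y to its left, z up, the work surface at z = 0. Lengths are in m, angles in rad, forces in N, time in s.
With the tool pointing down it reaches from about 0.35 to 0.975 m from the base axis. Payload 4.9 kg.
Tool frame: the origin (TCP) lies on the mounting face of the last link; the fingertips stand 173 mm ahead of it and the grasp point (between the pads) lies 155 mm ahead of it; z points along the fingers, y is the line along which they close (so a half turn about z gives the same grasp; the last joint's range is limited). The gripper opens to 85 mm and grips with 20 to 120 N. Pads are 22 mm wide; open, the fingers measure 114 mm over their backs; the gripper's body (76 mm by 85 mm) begins 54 mm behind the grasp point. The pads swing forward as they close: fully open they stand 13 mm farther back than shut.
Start: joints at [-1.425, 0.053, 1.613, -0, 1.476, -0.119], TCP at [0.164, -0.603, 0.405] pointing down, gripper open.
Joint ranges: [-3.01, 3.01], [-1.01, 2.22], [0.06, 2.58], [-1.02, 4.17], [0.09, 2.62], [-3.14, 3.14]. Speed limits (rad/s): [2.57, 2.57, 3.14, 3.14, 3.14, 3.14].

INTERFACE

Orientations are given as a rotation vector (axis times angle).
In Python, from station import monitor, eyes, finish_job gives the robot as it stands. The module is installed in compiled form; this text tells all that it offers.
- The arm moves only by the tool step_arm, never from a script. Its argument "commands" is a list of rows, each a list of 3 entries, a list of its own where there are three numbers: the opening in per cent of the stroke, from 0 (shut) to 100 (fully open), then the shift along the tool's x, y, z in mm, then the turn about the tool's z in degrees. In form: [[hand, [x, y, z], yaw], ...]. A call has 1 to 12 rows; each row is the pose to reach, as a shift and turn from the pose commanded when the call began, along the tool's axes at that moment; what a row does not reach only later rows make up. A row lasts 1/8 s, in which the tool goes at most 62.5 mm and 10.7 degrees, less where a joint would pass 70% of its speed; a pose out of reach is approached as far as the arm can. A call with a gripper value outside its range is refused whole. The fingers move at their own pace and stop on an object; "squeeze" is the grip in N (left out, the last holds). Time passes only in rows, so rows that repeat a pose let the fingers close. It gives the time, the measured TCP pose, the force, the opening and the grip force at its end, in the units of the state.
- monitor.get_obs(): the state, without advancing time (a new reading comes with each control period).
- eyes.get_image(name): name is "scene" or "side" or "wrist"; returns the picture (400x640x3 uint8, red, green, blue); there is no depth.
- eyes.camera_info(name): a dict with "camera_matrix" (3x3 intrinsics, pixels), "k1" (the pictures are not rectified: a ray, as slopes to the right and down, at radius r is drawn at 1 + k1 r^2 times it, then the intrinsics apply), "extrinsics" (4x4, takes a point from camera to world coordinates). Camera axes: x right, y down, z forward; pixel columns grow to the right and rows downward; lengths in m; the calibration is good to about 2 mm. A picture is of the moment at which its call begins: read the wrist's pose just before it. camera_info takes no time and is no camera call; for the wrist camera it gives the pose at the moment of the call.
- finish_job(): hands the job in; it is judged then, once.
The state is a dict: "t": time; "q": joint angles; "dq": joint speeds; "effort": joint torques, N m; "tool_pos": TCP position; "tool_rot": TCP orientation; "contact_force": force on the tool from outside, world axes, zero at the start; "wrist_torque": the same for the moment, N m; "opening": finger opening in m; "grip_force": force on a finger pad.
Only numpy, scipy, OpenCV 4.12 (cv2) and the standard library are available. Lean on these libraries where they do the work, as an engineer would, in place of code of your own. Each camera call takes 0.05 s, during which the arm holds its last target. There are 200 camera calls.

TASK

Pack down the telescoping bench light with the orange cap: press its head straight down so that the thin inner tube slides fully home first and then the middle tube does too. Leave the blue-capped light standing at the height it has, and let go when done.

Things in the scene. Friction and masses are not known exactly. Their poses are not given: they have to be found in the camera images.
- orange_light_top (a point): Centre of the flat top of the orange cap (48 mm across) of the upright light to collapse; z up. Lamp head 28 mm high, on a steel inner tube (18 mm across), an aluminium middle tube (26) and a dark outer tube, with black collars, on a foot 110 mm across, fixed to the table. The top is 128 mm above the table with both tubes home, higher by the two joint values together (up to 238).
- blue_light_top (a point): Centre of the flat top of the blue cap of the other light, of the same build and sizes, 128 to 238 mm above the table; it is to be left as it stands.
- orange_light_inner (a joint): How far the orange light's inner tube (with the lamp head) stands out of the middle tube, in m: 0 fully home (lamp head resting on the middle tube's collar), at most 0.055. It slides vertically with about 3 N of friction and stays where it is left.
- orange_light_middle (a joint): How far the orange light's middle tube stands out of the outer tube, in m: 0 fully home, at most 0.055. It slides vertically with about 9 N of friction and stays where left, so a push down on the head first slides the inner tube, and the middle one once the inner is home; then comes a hard stop.

How it is judged:
By the outcome, as a careful person would: the job done as asked, in the order asked, and still so for the second after the job is handed in, with the robot touching nothing.
It also fails if it takes over 32 s, if anything falls off the work surface, if the arm or the gripper's body presses on something with over 40 N, if the wrist force passes 120 N, or if a joint passes its speed limit or range.

## Working session

There is one attempt and no reset: what is moved stays moved. The work goes in short steps, Python scripts to look and compute and a tool call to move; the robot and the scene stay as the last step left them, time stands still between calls to the robot, and variables do not carry over. Pictures are saved under pics/ and viewed, at most 10 in all, crops included, and the job is handed in when it is done.

Besides the shell and the picture viewer there is one more tool, called as name([rows], argument=value, ...), one row to a line, values as JSON. step_arm: Moves the arm, as the interface text tells. Its arguments: {"type":"object","properties":{"commands":{"type":"array"},"squeeze":{"type":"number"}},"required":["commands"]}

```bash
mkdir -p pics; python3 - <<'E'
from station import monitor, eyes
import cv2, numpy as np
o=monitor.get_obs(); print({k:np.round(o[k],3) for k in('t','tool_pos','tool_rot','contact_force','opening')})
ims=[]
for n in("scene","side"):
    im=eyes.get_image(n); np.save(f"pics/{n}0.npy",im); cv2.imwrite(f"pics/{n}0.png",im[:,:,::-1]); c=eyes.camera_info(n); print(n,np.round(c["camera_matrix"],1).tolist(),c["k1"],np.round(c["extrinsics"],3).tolist())
E
```

```text
{'t': np.float64(0.0), 'tool_pos': array([ 0.164, -0.603,  0.403]), 'tool_rot': array([-3.112, -0.414,  0.   ]), 'contact_force': array([ 0.448,  0.006, -0.624]), 'opening': np.float64(0.086)}
scene [[420.0, 0.0, 316.8], [0.0, 420.0, 195.5], [0.0, 0.0, 1.0]] -0.05296891549580527 [[-0.75, -0.308, 0.585, 0.046], [-0.661, 0.335, -0.671, 0.59], [0.011, -0.891, -0.455, 0.537], [0.0, 0.0, 0.0, 1.0]]
side [[433.5, 0.0, 321.7], [0.0, 433.5, 197.4], [0.0, 0.0, 1.0]] -0.00993625253338328 [[0.992, -0.072, 0.102, 0.471], [-0.122, -0.384, 0.915, -0.864], [-0.027, -0.92, -0.39, 0.522], [0.0, 0.0, 0.0, 1.0]]
```

View pics/scene0.png

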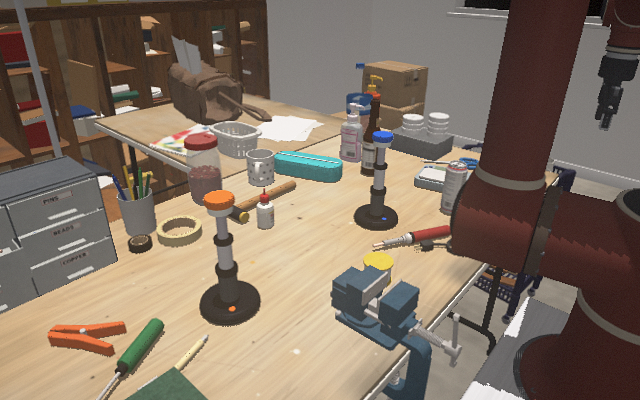

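View pics/side0.png

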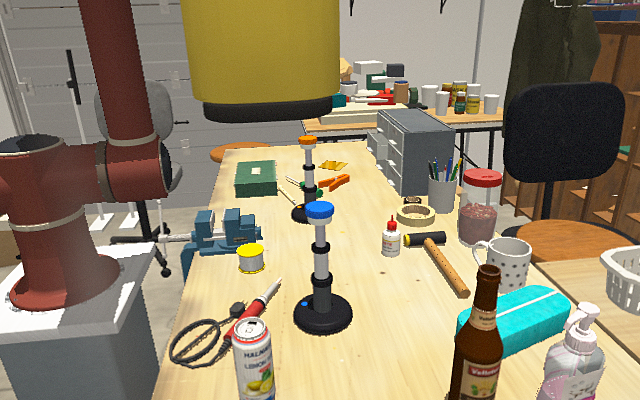

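The scene view shows the orange cap at about (219,197) and the blue cap at (383,135). The side view shows orange at (307,139) and blue at (320,210). A yellow thing with a dark rim hangs at (265,60) in the side view and is hidden in the scene view, so it could obstruct the swing. Next I'll triangulate both caps.

```bash
cat > h.py <<'E'
import numpy as np, cv2
from station import monitor, eyes
def ray(n,uv,c=None):
    c=c or eyes.camera_info(n); K=np.array(c["camera_matrix"]); E=np.array(c["extrinsics"])
    p=cv2.undistortPoints(np.float64([[uv]]),K,np.float64([c["k1"],0,0,0]))[0,0]
    d=E[:3,:3]@[p[0],p[1],1]; return E[:3,3],d/np.linalg.norm(d)
def proj(n,P,c=None):
    c=c or eyes.camera_info(n); E=np.linalg.inv(np.array(c["extrinsics"])); 
    return cv2.projectPoints(np.float64(P).reshape(-1,1,3),cv2.Rodrigues(E[:3,:3])[0],E[:3,3],np.array(c["camera_matrix"]),np.float64([c["k1"],0,0,0]))[0][:,0]
def meet(a,b):
    A=np.stack([a[1],-b[1]],1); s=np.linalg.lstsq(A,b[0]-a[0],rcond=None)[0]
    p=a[0]+s[0]*a[1]; q=b[0]+s[1]*b[1]; return (p+q)/2,np.linalg.norm(p-q)
def blob(im,hue,near,box=None):
    h=cv2.cvtColor(im,cv2.COLOR_RGB2HSV); m=((abs(h[...,0].astype(int)-hue)<8)&(h[...,1]>150)&(h[...,2]>60)).astype(np.uint8)
    n,l,s,c=cv2.connectedComponentsWithStats(m); ok=[i for i in range(1,n) if s[i,4]>60]
    i=min(ok,key=lambda i:np.hypot(*(c[i]-near))); return c[i],s[i]
E
python3 - <<'E'
from h import *
for name,hue,ns,nd in(("orange",9,(219,200),(307,140)),("blue",112,(383,137),(320,210))):
    r=[]
    for n,near in(("scene",ns),("side",nd)):
        c,s=blob(np.load(f"pics/{n}0.npy"),hue,near); r.append(ray(n,c)); print(name,n,c.round(1),s)
    p,e=meet(*r); print("cap centre",p.round(4),"gap",e.round(4))
E
```

```text
orange scene [218.5 199.6] [204 190  30  20 499]
orange side [307.8 141.1] [298 136  20   9  95]
cap centre [0.5628 0.2398 0.2167] gap 0.0044
blue scene [382.4 134.2] [373 131  20   8 117]
blue side [318.7 209.4] [304 201  30  18 440]
cap centre [ 0.5405 -0.2074  0.2227] gap 0.0051
```

step_arm([
  [0,[0,-30,0],0],
  [0,[0,-70,0],0],
  [0,[0,-110,0],0],
  [0,[0,-150,0],0],
  [0,[0,-180,0],0],
  [0,[0,-190,0],0],
])

```text
t: 0.85
tool_pos: [0.1136, -0.4186, 0.4043]
tool_rot: [3.114, 0.415, 0.0]
contact_force: [0.8, -0.4, 0.6]
opening: 0.0004
grip_force: 0.0
```

```bash
python3 - <<'E'
from h import *
o=monitor.get_obs(); print({k:np.round(o[k],3) for k in('t','q','tool_pos','tool_rot','contact_force','opening')})
a=eyes.get_image("scene"); b=eyes.get_image("side"); 
cv2.imwrite("pics/two1.png",cv2.resize(np.hstack([a,b])[:,:,::-1],(800,250),interpolation=cv2.INTER_AREA))
E
```

```text
{'t': np.float64(0.85), 'q': array([-1.478, -0.434,  2.036,  0.   ,  1.54 , -0.172]), 'tool_pos': array([ 0.114, -0.419,  0.404]), 'tool_rot': array([3.114, 0.415, 0.   ]), 'contact_force': array([ 0.765, -0.388,  0.601]), 'opening': np.float64(0.0)}
```

View pics/two1.png

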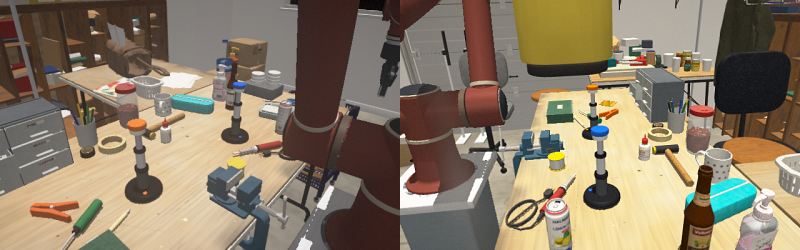

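The yellow thing did not move with the arm, so it is a fixed object near y≈-0.5. I'll swing inside it at small radius.

step_arm([
  [0,[50,-20,-15],0],
  [0,[100,-42,-30],0],
  [0,[147,-62,-40],0],
  [0,[190,-92,-40],0],
  [0,[232,-122,-40],0],
  [0,[275,-152,-40],0],
  [0,[305,-196,-40],0],
  [0,[335,-240,-40],0],
  [0,[363,-284,-40],0],
  [0,[380,-340,-40],0],
  [0,[402,-390,-40],0],
  [0,[402,-428,-40],0],
])

```text
t: 2.45
tool_pos: [0.3907, 0.1007, 0.4447]
tool_rot: [-3.113, -0.418, 0.001]
contact_force: [1.4, 0.4, -0.4]
opening: -0.0002
grip_force: 0.0
```

```bash
python3 - <<'E'
from h import *
o=monitor.get_obs(); print({k:np.round(o[k],3) for k in('t','q','tool_pos','tool_rot','contact_force','opening')})
a=eyes.get_image("scene"); b=eyes.get_image("side"); w=eyes.get_image("wrist")
cv2.imwrite("pics/three2.png",cv2.resize(np.vstack([np.hstack([a,b]),np.hstack([w,w*0])])[:,:,::-1],(800,500),interpolation=cv2.INTER_AREA))
E
```

```text
{'t': np.float64(2.45), 'q': array([ 0.067, -0.538,  2.04 ,  0.   ,  1.64 ,  1.371]), 'tool_pos': array([0.391, 0.101, 0.445]), 'tool_rot': array([-3.113e+00, -4.180e-01,  1.000e-03]), 'contact_force': array([ 1.378,  0.426, -0.445]), 'opening': np.float64(-0.0)}
```

View pics/three2.png

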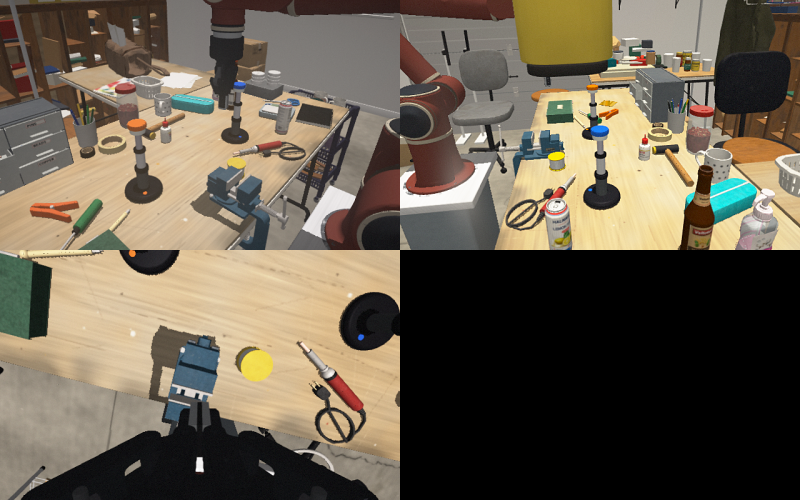

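The wrist view shows the orange foot at top left, with the cap out of view. The yellow object is at large −y, near the side camera, and no longer in the way. I'll move closer so the wrist camera can see the cap.

step_arm([
  [0,[25,-30,0],0],
  [0,[50,-65,0],0],
  [0,[75,-95,0],0],
  [0,[94,-118,0],0],
  [0,[94,-118,0],0],
])

```text
t: 3.22
tool_pos: [0.4512, 0.2373, 0.4441]
tool_rot: [3.113, 0.415, -0.002]
contact_force: [0.3, -0.5, 0.4]
opening: 0.0003
grip_force: 0.0
```

```bash
python3 - <<'E'
from h import *
o=monitor.get_obs(); print({k:np.round(o[k],4) for k in('t','tool_pos','tool_rot','contact_force')})
c=eyes.camera_info("wrist"); w=eyes.get_image("wrist"); a=eyes.get_image("scene")
print(proj("wrist",[0.563,.24,.222],c))
cc,s=blob(w,9,proj("wrist",[0.563,.24,.222],c)[0]); print(cc,s)
r=ray("wrist",cc,c)
for z in(.205,.222,.235): print(z,(r[0]+r[1]*(z-r[0][2])/r[1][2]).round(4))
c2,s2=blob(a,9,(218,200)); print(c2,s2,meet(r,ray("scene",c2)),meet(r,ray("side",(307.8,141.1))))
cv2.imwrite("pics/w3.png",cv2.resize(np.hstack([a,w])[:,:,::-1],(800,250),interpolation=cv2.INTER_AREA))
E
```

```text
{'t': np.float64(3.225), 'tool_pos': array([0.4512, 0.2373, 0.4441]), 'tool_rot': array([ 3.1135e+00,  4.1520e-01, -1.8000e-03]), 'contact_force': array([ 0.2718, -0.5385,  0.3951])}
[[369.56142523  32.892102  ]]
[365.40627154  37.25603032] [ 317    0   95   89 5804]
0.205 [0.5639 0.2402 0.205 ]
0.222 [0.5604 0.2415 0.222 ]
0.235 [0.5576 0.2425 0.235 ]
[218.492 199.616] [204 190  30  20 500] (array([0.56098971, 0.24171491, 0.22019019]), np.float64(0.00086131104276015)) (array([0.56173759, 0.24093933, 0.21460844]), np.float64(0.0003217577285497386))
```

View pics/w3.png

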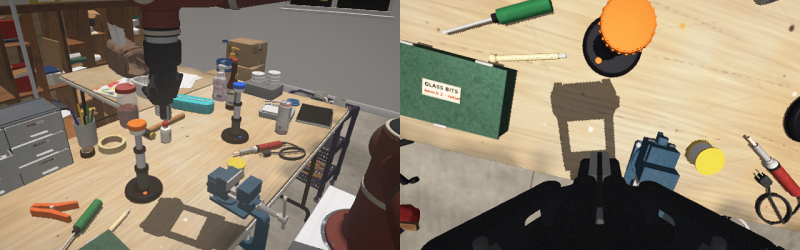

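The wrist view puts the cap at full-frame (365,37), so its centre is about (0.561, 0.241) and its top near z 0.222. I'll move over it and go partway down.

step_arm([
  [0,[40,10,0],0],
  [0,[80,19,0],0],
  [0,[107,25,0],0],
  [0,[107,25,0],0],
  [0,[107,25,10],0],
  [0,[107,25,20],0],
  [0,[107,25,20],0],
])

```text
t: 4.2
tool_pos: [0.5585, 0.2407, 0.4229]
tool_rot: [3.114, 0.415, -0.004]
contact_force: [-0.2, -0.1, 0.8]
opening: -0.0001
grip_force: 0.0
```

```bash
python3 - <<'E'
from h import *
a=eyes.get_image("scene"); b=eyes.get_image("side"); 
cv2.imwrite("pics/x4.png",np.hstack([cv2.resize(a[80:340,120:320],(400,520)),cv2.resize(b[90:220,250:350],(400,520))])[:,:,::-1])
E
```

```text
(no output)
```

View pics/x4.png

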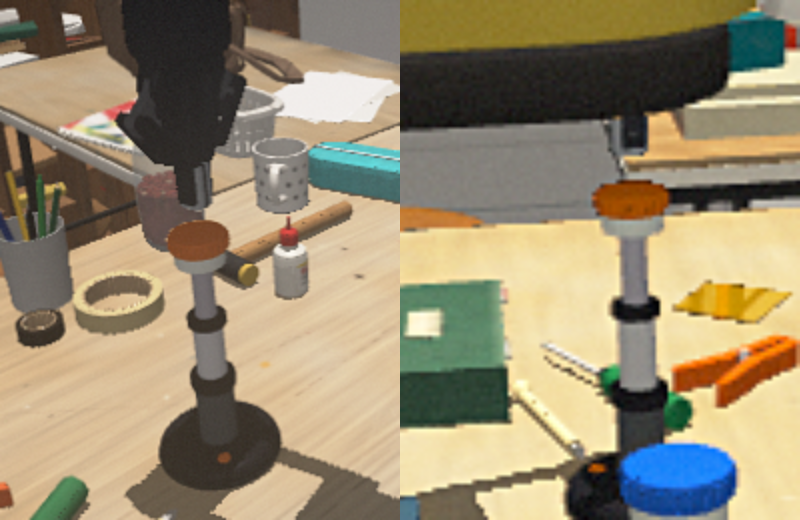

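The shut fingers are centred over the orange cap in both views. I'll press down slowly, watching the force.

step_arm([
  [0,[0,0,6],0],
  [0,[0,0,12],0],
  [0,[0,0,18],0],
  [0,[0,0,23],0],
  [0,[0,0,27],0],
  [0,[0,0,31],0],
  [0,[0,0,35],0],
  [0,[0,0,39],0],
  [0,[0,0,43],0],
  [0,[0,0,47],0],
])

```text
t: 5.55
tool_pos: [0.5594, 0.2408, 0.3774]
tool_rot: [3.114, 0.415, -0.0]
contact_force: [-1.7, -0.4, 2.6]
opening: -0.0
grip_force: 1.3
```

step_arm([
  [0,[0,0,4],0],
  [0,[0,0,8],0],
  [0,[0,0,12],0],
  [0,[0,0,16],0],
  [0,[0,0,20],0],
  [0,[0,0,24],0],
  [0,[0,0,28],0],
  [0,[0,0,32],0],
  [0,[0,0,36],0],
  [0,[0,0,40],0],
])

```text
t: 6.8
tool_pos: [0.5595, 0.2409, 0.3389]
tool_rot: [3.114, 0.415, 0.0]
contact_force: [-4.3, -1.1, 7.1]
opening: 0.0
grip_force: 4.0
```

step_arm([
  [0,[0,0,4],0],
  [0,[0,0,8],0],
  [0,[0,0,12],0],
  [0,[0,0,16],0],
  [0,[0,0,20],0],
  [0,[0,0,24],0],
  [0,[0,0,28],0],
  [0,[0,0,31],0],
  [0,[0,0,33],0],
  [0,[0,0,34],0],
])

```text
t: 8.05
tool_pos: [0.5595, 0.2409, 0.3048]
tool_rot: [3.114, 0.415, 0.0]
contact_force: [-5.0, -1.1, 7.5]
opening: 0.0001
grip_force: 3.9
```

step_arm([
  [0,[0,0,1],0],
  [0,[0,0,2],0],
  [0,[0,0,2.5],0],
  [0,[0,0,3],0],
  [0,[0,0,3],0],
])

```text
t: 8.68
tool_pos: [0.5595, 0.2409, 0.3017]
tool_rot: [3.114, 0.415, -0.0]
contact_force: [-5.1, -1.9, 6.9]
opening: -0.0
grip_force: 3.7
```

step_arm([
  [0,[0,0,0.5],0],
  [0,[0,0,1],0],
  [0,[0,0,1],0],
])

```text
t: 9.05
tool_pos: [0.5596, 0.2409, 0.3014]
tool_rot: [3.114, 0.415, 0.0]
contact_force: [-6.0, -2.5, 9.4]
opening: 0.0
grip_force: 5.0
```

step_arm([
  [0,[0,0,0.5],0],
  [0,[0,0,1],0],
  [0,[0,0,1],0],
])

```text
t: 9.43
tool_pos: [0.5596, 0.2409, 0.3013]
tool_rot: [3.114, 0.415, 0.0]
contact_force: [-7.9, -2.6, 14.1]
opening: -0.0
grip_force: 6.9
```

The height holds at 0.301 while the force climbs, so this is the hard stop. One more small press to seat it, then I'll lift off.

step_arm([
  [0,[0,0,1],0],
  [0,[0,0,1.5],0],
  [0,[0,0,1.5],0],
])

```text
t: 9.8
tool_pos: [0.5597, 0.241, 0.3013]
tool_rot: [3.114, 0.415, 0.0]
contact_force: [-10.7, -4.5, 19.2]
opening: -0.0001
grip_force: 9.7
```

step_arm([
  [0,[0,0,-4],0],
  [0,[0,0,-15],0],
  [0,[0,0,-45],0],
  [0,[0,0,-90],0],
  [0,[-60,0,-120],0],
  [0,[-120,0,-120],0],
  [0,[-120,0,-120],0],
])

```text
t: 10.68
tool_pos: [0.4404, 0.2088, 0.4164]
tool_rot: [-3.114, -0.416, 0.0]
contact_force: [0.7, 0.4, -0.5]
opening: -0.0002
grip_force: 0.0
```

```bash
python3 - <<'E'
from h import *
a=eyes.get_image("scene"); b=eyes.get_image("side"); o=monitor.get_obs(); print(o["t"],np.round(o["contact_force"],2),np.round(o["tool_pos"],3))
for name,hue,ns,z in(("orange",9,(218,235),.12),("blue",112,(383,137),.22)):
    P=proj("scene",[0.561,.241,z])[0] if name=="orange" else ns
    r=[]
    for n,im in(("scene",a),("side",b)):
        near=proj(n,[0.561,.241,z])[0] if name=="orange" else proj(n,[.54,-.207,.222])[0]
        c,s=blob(im,hue,near); r.append(ray(n,c)); print(name,n,c.round(1),s)
    print(meet(*r))
cv2.imwrite("pics/x5.png",np.hstack([cv2.resize(a[140:340,150:430],(400,286)),cv2.resize(b[90:290,200:480],(400,286))])[:,:,::-1])
E
```

```text
10.775 [0.11 0.62 0.08] [0.443 0.209 0.417]
orange scene [224.1 250.5] [210 241  29  20 471]
orange side [308.5 177.1] [300 173  18   8  83]
(array([0.56163137, 0.23970881, 0.11656098]), np.float64(0.006307828592613958))
blue scene [382.4 134.2] [373 131  20   8 115]
blue side [318.8 209.3] [304 201  30  18 448]
(array([ 0.54063244, -0.20739885,  0.22273924]), np.float64(0.005046958403731218))
```

View pics/x5.png

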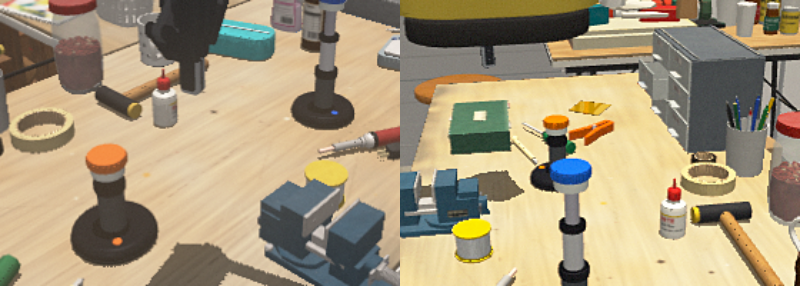

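The orange light is fully collapsed, with its cap at (224,250) in the scene view and both collars together. The blue cap is still at (382,134), and the tool is clear of everything.

```bash
python3 -c "
from station import finish_job; print(finish_job())"
```

```text
the job is handed in; nothing more can be done
None
```

The orange light is pressed fully down (inner tube first, then the middle, to the hard stop), the blue light was not moved, the gripper is clear, and I handed the job in at about 11 s; no verdict was shown.

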